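# Sterilise the shaker and the jar

### The job

Stand the glass salt shaker and the dark-capped spice jar that stand at the front right upright, side by side, in the open steriliser box, setting them down gently and letting go, then lower the lid gently until it is fully shut. Only with the lid shut, twist the start knob on the sloping front clockwise to its stop, hold it there for about a second and let go so that it springs fully back. Leave the other things where they stand.

Things in the scene. Friction and masses are not known exactly. Their poses are not given: they have to be found in the camera images.
- steriliser: White fixed appliance: open-topped box 128 (x) by 250 (y) by 118 mm high, walls and floor 6 mm (chamber 116 x 238, 112 deep), and a wedge console before it, 248 wide. Origin: centre of the box's underside on the worktop; z up, -x to the console. Console face slopes 27 deg from level, 50 mm high at its front edge (x = -174), 106 at the box (x = -64). Only x, y, yaw vary.
- chamber_floor (a point): Centre of the chamber's inner floor (6 mm above the worktop), in the steriliser's frame.
- lid_hinge (a point): Middle of the lid's hinge line, at (64, 0, 120) mm in the steriliser; the line runs along the steriliser's y.
- lid_edge (a point): Middle of the lid's free front edge on its outer face (top when shut), 132 mm from the hinge line along the lid. The lid is a flat plate 250 mm wide, 12 mm thick; its inner face passes through the hinge line.
- lid (a joint): Lid angle, rad: 0 shut (level, flat on the box), 1.57 upright, grows as it opens away from the console, stop at 1.9. It starts at 1.65 to 1.82. Stiff friction hinge: it stays where it is left; about 2 to 4 N near its free edge moves it.
- knob_grip (a point): Point on the knob's axis where the TCP should grip: fixed to the steriliser at (-143, 0, 110) mm, 36 mm out along the axis from the knob's foot. The axis is square to the sloping face: it points up and to the steriliser's -x, 27 degrees from vertical, so tilt the tool by 27 degrees to hold the knob squarely. Orientation is the steriliser's.
- knob (a joint): Knob angle, rad: 0 home, 1.1 stop, grows clockwise seen facing the slope. Black disc 64 mm across, 12 thick, with a bar grip 60 long, 14 thick, standing 12 to 42 mm above the knob's foot; white mark on one end. At home that end points 0.55 rad left (to the steriliser's +y) of straight up the slope, at the stop 0.55 rad right. Spring return: 0.02 N m at home, 0.08 at the stop.
- shaker: Glass salt shaker with a grey cap, 90 mm high, stands upright. Body 44 mm across at 30 mm height, tapering to 31 mm under the cap; cap 34 mm across with upright sides from 66 to 78 mm height, domed above. Origin: centre of its underside; z up along it. About 0.1 kg.
- jar: Round glass spice jar with a dark flat cap, 44 mm diameter, 96 mm high, stands upright. Origin: centre of its underside; z up along it. About 0.1 kg.
- pot: Bystander: closed yoghurt pot, about 72 mm diameter, 71 mm high. Origin: centre of its underside.
- mug: Bystander: white mug, 84 mm by 122 mm over its handle, 93 mm high. Origin: on its underside, centre of the footprint including the handle.
- pepper_mill: Bystander: wooden pepper mill, 58 mm diameter, 170 mm high. Origin: centre of its underside.
There are look-alikes about, which are no part of the job. What is shaped like the jar but pink is not meant.

How it is judged:
On the way, in this order (a step that is already met when the one before it is completed fails the run):
1. one of the two (either first) stands upright in the box and is let go (((x of shaker in the frame of steriliser between -0.05 and 0.05 m and y of shaker in the frame of steriliser between -0.102 and 0.102 m and z of shaker in the frame of steriliser below 0.012 m and angle between shaker's own z axis and vertical below 0.15 rad and contact force between the fingers and shaker below 0.1 N) or (x of jar in the frame of steriliser between -0.05 and 0.05 m and y of jar in the frame of steriliser between -0.102 and 0.102 m and z of jar in the frame of steriliser below 0.012 m and angle between jar's own z axis and vertical below 0.15 rad and contact force between the fingers and jar below 0.1 N))), for 0.2 s.
2. both stand upright in the box and are let go (x of shaker in the frame of steriliser between -0.05 and 0.05 m and y of shaker in the frame of steriliser between -0.102 and 0.102 m and z of each of shaker, jar in the frame of steriliser below 0.012 m and angle between each of shaker, jar's own z axis and vertical below 0.15 rad and x of jar in the frame of steriliser between -0.05 and 0.05 m and y of jar in the frame of steriliser between -0.102 and 0.102 m and contact force between the fingers and shaker below 0.1 N and contact force between the fingers and jar below 0.1 N), for 0.2 s.
3. the lid is fully shut over them (x of shaker in the frame of steriliser between -0.05 and 0.05 m and y of shaker in the frame of steriliser between -0.102 and 0.102 m and z of each of shaker, jar in the frame of steriliser below 0.012 m and angle between each of shaker, jar's own z axis and vertical below 0.15 rad and x of jar in the frame of steriliser between -0.05 and 0.05 m and y of jar in the frame of steriliser between -0.102 and 0.102 m and value of joint lid below 0.05 rad), for 0.2 s.
4. with the lid shut, the knob is held at its stop (value of joint lid below 0.05 rad and value of joint knob above 1 rad), for 0.6 s.
5. let go, the knob has sprung back home (value of joint lid below 0.05 rad and value of joint knob below 0.06 rad and contact force between the fingers and knob below 0.1 N), for 0.2 s.
At the end, for the whole second after the job is handed in: The shaker and the jar stand at rest in the box, upright within 0.15 rad, on its floor (underside less than 6 mm above it), centres within 50 mm (x) and 102 mm (y) of the box's centre; lid within 0.05 rad of shut; knob within 0.06 rad of home (all of step 3 and value of joint knob below 0.06 rad and linear speed of each of shaker, jar below 0.02 m/s); the robot touches nothing.
It fails at once if the shaker or the jar is dropped into the box (faster than 0.6 m/s in its lower half) ((x of shaker in the frame of steriliser between -0.05 and 0.05 m and y of shaker in the frame of steriliser between -0.102 and 0.102 m and z of shaker in the frame of steriliser below 0.05 m and linear speed of shaker above 0.6 m/s) or (x of jar in the frame of steriliser between -0.05 and 0.05 m and y of jar in the frame of steriliser between -0.102 and 0.102 m and z of jar in the frame of steriliser below 0.05 m and linear speed of jar above 0.6 m/s)).
It fails at once if the lid is slammed (still faster than 2 rad/s in the last 0.3 rad) (value of joint lid between 0.02 and 0.3 rad and velocity of joint lid below -2 rad/s).
It fails at once if the knob is turned (more than 0.4 rad) while the lid is open (more than 0.1 rad) (value of joint knob above 0.4 rad and value of joint lid above 0.1 rad).
It fails at once if the yoghurt pot, the mug or the pepper mill is pushed (more than 30 mm) or tipped (distance of any of pot, mug, pepper_mill from where it was at the start of the episode above 0.03 m or angle between any of pot, mug, pepper_mill's own z axis and vertical above 0.3 rad).
It also fails if it takes over 72 s, if anything falls off the work surface, if the arm or the gripper's body presses on something with over 40 N, if the wrist force passes 120 N, or if a joint passes its speed limit or range.

### The arm

A 6-joint arm with a two-finger parallel gripper is mounted at the origin on a cart in front of the work surface, level with it; the furniture and walls round the work are solid. World frame = base frame: x ahead of the robot, y to its left, z up, the work surface at z = 0. Lengths are in m, angles in rad, forces in N, time in s.
With the tool pointing down it reaches from about 0.275 to 0.825 m from the base axis. Payload 5.2 kg.
Tool frame: the origin (TCP) lies between the finger pads, 19 mm behind the fingertips; this is the grasp point; z points along the fingers, y is the line along which they close (so a half turn about z gives the same grasp; the last joint's range is limited). The gripper opens to 93 mm and grips with 3 to 60 N. Pads are 15 mm wide; open, the fingers measure 128 mm over their backs; the gripper's body (75 mm by 188 mm) begins 65 mm behind the grasp point.
Start: joints at [-1.492, 0.259, 1.535, -0, 1.348, -0.203], TCP at [0.153, -0.528, 0.237] pointing down, gripper open.
Joint ranges: [-3.14, 3.14], [-0.91, 2.08], [0.19, 2.58], [-1.22, 4.36], [0.22, 2.71], [-3.12, 3.12]. Speed limits (rad/s): [2.57, 2.57, 3.14, 3.14, 3.14, 3.14].

### API

Orientations are given as a unit quaternion [x, y, z, w].
In Python, from bench import sense, imaging, close_job gives the robot as it stands.
- The arm moves only by the shell command python3 -m pendant 'ROWS' [OPENING] [FORCE]. ROWS is JSON, one flat list of numbers, 4 for each row, row after row: the shift along the tool's x, y, z normalised to -1 to 1, where 1 is 50 mm, then the turn about the tool's z normalised to -1 to 1, where 1 is 6 degrees. In form: [dx, dy, dz, roll, dx, dy, dz, roll, ...]. A call has exactly 5 rows; each row shifts and turns the commanded pose from where the row before left it, along the tool's axes as they then stand; what a row does not reach is not made up. A row lasts 1/10 s, in which the tool goes at most 50 mm and 8.59 degrees, less where a joint would pass 70% of its speed; a pose out of reach is approached as far as the arm can. A call with a number of a shift or a turn outside -1 to 1 is refused whole. A call with a gripper value outside its range is refused whole. OPENING is the closure, from -1 (fully open) to 1 (shut), set as the call begins (- or left out, the last holds). The fingers move at their own pace and stop on an object; FORCE is the grip in N (left out, the last holds). Time passes only in rows, so rows that do not move let the fingers close, or fill a call up. It gives the time, the measured TCP pose, the force, the opening and the grip force at its end, in the units of the state.
- sense(): the state, without advancing time (a new reading comes with each control period).
- imaging.capture(name): name is "scene" or "top" or "wrist"; returns (picture, depth): 420x560x3 uint8, red, green, blue; 420x560 float32, m along the optical axis (not along the pixel's ray), 0 where there is no reading.
- imaging.get_calibration(name): a dict with "K" (3x3 intrinsics, pixels), "world_to_cam" (4x4, takes a point from world to camera coordinates). Camera axes: x right, y down, z forward; pixel columns grow to the right and rows downward; lengths in m; the calibration is good to about 2 mm. The wrist camera is an equidistant fisheye: a pixel r from the principal point sees the ray r / f radians off the axis. A picture is of the moment at which its call begins: read the wrist's pose just before it. get_calibration takes no time and is no camera call; for the wrist camera it gives the pose at the moment of the call.
- close_job(): hands the job in; it is judged then, once.
The state is a dict: "clock": time; "q": joint angles; "qd": joint speeds; "joint_efforts": joint torques, N m; "position": TCP position; "ee_rot": TCP orientation; "force": force on the tool from outside, world axes, zero at the start; "moment": the same for the moment, N m; "finger_gap": finger opening in m; "grip_force": force on a finger pad.
Only numpy, scipy, OpenCV 4.12 (cv2) and the standard library are available. Lean on these libraries where they do the work, as an engineer would, in place of code of your own. Each camera call takes 0.05 s, during which the arm holds its last target. There are 200 camera calls.

## Working session

There is one attempt and no reset: what is moved stays moved. The work goes in short steps, Python scripts to look and compute and a shell command to move; the robot and the scene stay as the last step left them, time stands still between calls to the robot, and variables do not carry over. Pictures are saved under pics/ and viewed, at most 10 in all, crops included, and the job is handed in when it is done.

```bash
ls; mkdir -p pics
python3 - <<'E'
from bench import sense, imaging
import cv2,numpy as np
s=sense();print(s)
ims=[]
for n in("scene","top"):
    p,d=imaging.capture(n);np.savez(f"pics/{n}0.npz",p=p,d=d)
    c=imaging.get_calibration(n);print(n,np.round(c["K"],1).tolist(),np.round(c["world_to_cam"],4).tolist(), (d>0).mean())
    cv2.imwrite(f"pics/{n}0.png",p[:,:,::-1])
E
```

```text
pics
{'clock': 0.0, 'q': array([-1.49181120e+00,  2.59345420e-01,  1.53612738e+00, -7.23328181e-06,
        1.34798177e+00, -2.02785048e-01]), 'qd': array([ 0.00077056,  0.00042675, -0.00071352,  0.00194901,  0.00143518,
       -0.00177325]), 'joint_efforts': array([-6.41070546e-04, -4.37306106e+01, -2.84004825e+01,  7.19746971e-02,
        4.11651225e-02, -1.37286270e-04]), 'position': array([ 0.15291624, -0.52776108,  0.2365986 ]), 'ee_rot': array([ 9.90091559e-01,  1.40420221e-01,  5.40697250e-05, -9.29393040e-04]), 'force': array([-0.51188323, -0.70916923,  0.48218294]), 'moment': array([-0.04245451,  0.04021897,  0.00363297]), 'grip_force': 0.0, 'finger_gap': 0.0932269838277538}
scene [[436.5, 0.0, 283.6], [0.0, 436.5, 212.6], [0.0, 0.0, 1.0]] [[0.9941, -0.1075, -0.0145, -0.5314], [-0.1006, -0.864, -0.4933, 0.0904], [0.0405, 0.4919, -0.8697, 1.2767], [0.0, 0.0, 0.0, 1.0]] 0.9960034013605442
top [[431.4, 0.0, 280.2], [0.0, 431.4, 214.3], [0.0, 0.0, 1.0]] [[0.0088, -0.9998, 0.0201, -0.0354], [-0.9871, -0.0119, -0.1599, 0.533], [0.1601, -0.0184, -0.9869, 1.2217], [0.0, 0.0, 0.0, 1.0]] 0.996109693877551
```

View pics/scene0.png

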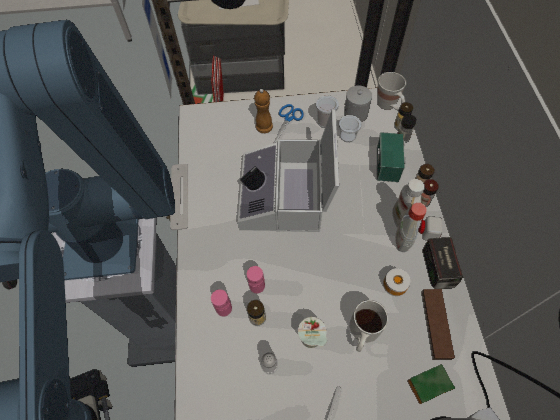

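View pics/top0.png

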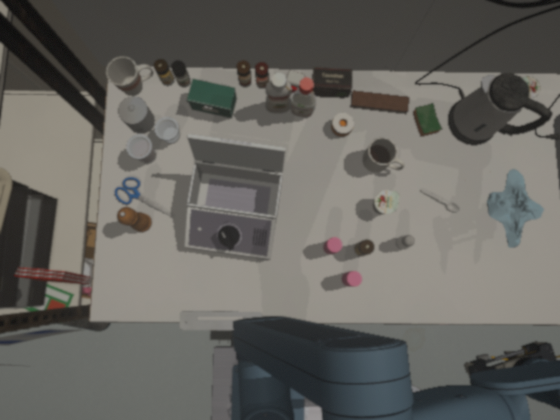

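Candidates for the jar are the dark-capped one at the front right, scene (257,312) / top (366,247), which I choose. The pink ones at scene (222,302) and (256,279) are excluded, and so are the dark caps at the back, scene (426,172), (430,187) and (406,110). For the shaker, the grey-capped glass at scene (268,360) / top (407,241) is the only one at the front right. Steriliser: scene (290,185) / top (235,200), with the knob at scene (253,178) / top (229,237).

```bash
cat > h.py <<'E'
import numpy as np,cv2
from bench import imaging
def cal(n):
    c=imaging.get_calibration(n);return np.array(c["K"]),np.array(c["world_to_cam"])
def ray(n,u,v):
    K,T=cal(n);d=np.linalg.inv(K)@[u,v,1];R=T[:3,:3];return -R.T@T[:3,3],R.T@d
def onz(n,u,v,z):
    o,d=ray(n,u,v);return o+d*(z-o[2])/d[2]
def tri(uv1,uv2):
    P=[cal(n)[0]@cal(n)[1][:3] for n in("scene","top")]
    X=cv2.triangulatePoints(P[0],P[1],np.array(uv1,float).reshape(2,1),np.array(uv2,float).reshape(2,1));return (X[:3]/X[3]).ravel()
def cloud(n,d):
    K,T=cal(n);v,u=np.mgrid[:d.shape[0],:d.shape[1]]
    c=np.stack([(u-K[0,2])/K[0,0]*d,(v-K[1,2])/K[1,1]*d,d],-1);return (c-T[:3,3])@T[:3,:3]
E
python3 - <<'E'
from h import *
I={n:np.load(f"pics/{n}0.npz") for n in("scene","top")}
C={n:cloud(n,I[n]['d']) for n in I}
def blob(n,u,v,r,zlo,zhi):
    z=C[n][...,2];m=np.zeros(z.shape,bool);m[v-r:v+r,u-r:u+r]=1
    m&=(z>zlo)&(z<zhi);vv,uu=np.nonzero(m)
    X=C[n][m];return (uu.mean().round(1),vv.mean().round(1)),X.mean(0).round(4),np.ptp(X,axis=0).round(3),len(X)
for nm,s,t,zl in(("jar",(257,308),(366,247),.088),("shaker",(268,358),(407,241),.07)):
    a=blob("scene",*s,14,zl,.13);b=blob("top",*t,12,zl,.13);print(nm,a,b,"tri",tri(a[0],b[0]).round(4))
a=cv2.resize(I["scene"]["p"][260:390,200:370],None,fx=3,fy=3,interpolation=3)
b=cv2.resize(I["top"]["p"][215:290,310:440],None,fx=2,fy=2,interpolation=3)
c=cv2.resize(I["top"]["p"][125:265,175:295],None,fx=2,fy=2,interpolation=3)
o=np.zeros((600,800,3),np.uint8);o[:390,:510]=a;o[400:550,:260]=b;o[:280,540:780]=c[:, :240]
d=cv2.resize(I["scene"]["p"][120:240,230:345],None,fx=2.4,fy=2.4,interpolation=3);o[300:588,520:796]=d
cv2.imwrite("pics/crop1.png",o[:,:,::-1])
# steriliser rim points
for n in C:
    X=C[n]; m=(X[...,0]>.25)&(X[...,0]<.75)&(X[...,1]>0)&(X[...,1]<.4)
    for lo,hi in((.113,.123),(-.01,.01)):
        k=m&(X[...,2]>lo)&(X[...,2]<hi); P=X[k][:,:2].astype(np.float32)
        print(n,lo,k.sum(),P.min(0),P.max(0))
E
```

```text
jar ((np.float64(254.9), np.float64(308.0)), array([ 0.4351, -0.2729,  0.095 ]), array([0.04 , 0.042, 0.011]), 240) ((np.float64(366.7), np.float64(246.8)), array([ 0.4361, -0.2711,  0.0946]), array([0.039, 0.042, 0.012]), 186) tri [ 0.4356 -0.2718  0.092 ]
shaker ((np.float64(268.5), np.float64(359.6)), array([ 0.457 , -0.397 ,  0.0841]), array([0.032, 0.035, 0.021]), 176) ((np.float64(408.4), np.float64(240.6)), array([ 0.456 , -0.392 ,  0.0842]), array([0.031, 0.033, 0.023]), 118) tri [ 0.4568 -0.3951  0.0748]
scene 0.113 456 [4.4026837e-01 4.3545611e-04] [0.6699645  0.38549823]
scene -0.01 9764 [2.5000164e-01 3.4422872e-06] [0.7499741  0.39998877]
top 0.113 562 [0.44348598 0.001112  ] [0.6708854  0.39332142]
top -0.01 14972 [2.5002062e-01 2.4569872e-05] [0.7499852  0.39996335]
```

View pics/crop1.png

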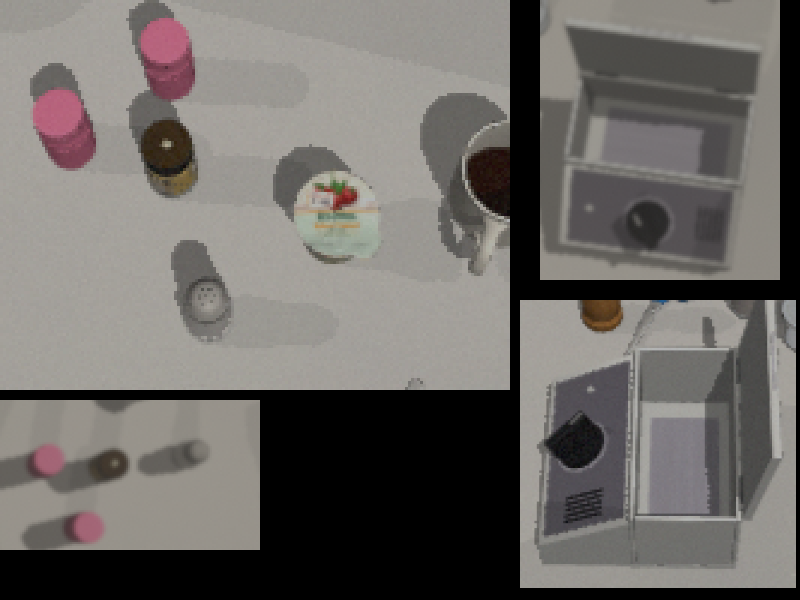

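The crop confirms the dark-capped jar, crop (168,155), and the shaker, crop (208,300). The pink jars are separate. The open box is at crop (690,430), with the lid leaning back to the right. The triangulated heights (92 and 75 mm mean cap points) agree with 96 and 90 mm. Next is the steriliser pose.

Run:
```python
from h import *
from scipy.optimize import least_squares
I={n:np.load(f"pics/{n}0.npz") for n in("scene","top")}
# front rim corners / back corners by eye in scene crop -> z=.118
for u,v in((636,349),(735,349),(737,517),(636,517)):
    print("scene",onz("scene",230+(u-520)/2.4,120+(v-300)/2.4,.118).round(4))
for u,v in((567,158),(737,180)):
    print("top",onz("top",175+(u-540)/2,125+v/2,.118).round(4))
for n in I:
    X=cloud(n,I[n]["d"]);z=X[...,2]
    m=(X[...,0]>.25)&(X[...,0]<.8)&(X[...,1]>0)&(X[...,1]<.45)
    k=(m&(z>.112)&(z<.124)).astype(np.uint8)
    nl,L,st,_=cv2.connectedComponentsWithStats(k,connectivity=8)
    for i in np.argsort(-st[1:,4])[:3]+1:
        P=X[L==i][:,:2].astype(np.float32);print(n,"rim",st[i],cv2.minAreaRect(P),P.min(0),P.max(0))
    # console slope plane: fit, and outline
    k=(m&(z>.045)&(z<.103)&(X[...,0]<.5)).astype(np.uint8)
    nl,L,st,_=cv2.connectedComponentsWithStats(k);i=np.argmax(st[1:,4])+1
    P=X[L==i]
    A=np.c_[P,np.ones(len(P))]
    w=np.ones(len(P),bool)
    for _ in range(6):
        c=np.linalg.lstsq(A[w][:,[0,1,3]],P[w][:,2],rcond=None)[0];r=P[:,2]-A[:,[0,1,3]]@c;w=abs(r)<.004
    print("slope",c,"yaw",np.degrees(np.arctan2(c[1],c[0])),"angle",np.degrees(np.arctan(np.hypot(c[0],c[1]))),w.sum(),len(P))
    print("console rect",cv2.minAreaRect(P[w][:,:2].astype(np.float32)))
    # knob pts
    kb=P[(r>.02)];print("knob",kb.mean(0),len(kb))
    # chamber floor and lid
    k=m&(z>.0)&(z<.012)&(I[n]["p"].min(-1)>0)
    k2=m&(z>.14)&(z<.26);Q=X[k2];print("lid",len(Q),Q.mean(0),np.ptp(Q,axis=0))
    Q=Q[:];c=np.linalg.lstsq(np.c_[Q[:,1:],np.ones(len(Q))],Q[:,0],rcond=None)[0];print("lid plane x=",c)
```

```text
scene [0.5445 0.2238 0.118 ]
scene [0.6669 0.2091 0.118 ]
scene [ 0.6335 -0.0297  0.118 ]
scene [ 0.52   -0.0165  0.118 ]
top [0.547  0.2245 0.118 ]
top [ 0.5191 -0.0101  0.118 ]
scene rim [275 139  48  68 377] ((0.5917149186134338, 0.1088709607720375), (0.23473958671092987, 0.12982292473316193), 82.27787780761719) [5.1263165e-01 4.3545611e-04] [0.6699645  0.23093593]
scene rim [246 168  14   9  61] ((0.45764264464378357, 0.12186557799577713), (0.037735480815172195, 0.01833946630358696), 26.242963790893555) [0.44026837 0.10905036] [0.47807962 0.13112965]
scene rim [255 100  15   9  47] ((0.5089499950408936, 0.3721279203891754), (0.04609787464141846, 0.02465556375682354), 2.624558687210083) [0.48576134 0.35979527] [0.53141016 0.38549823]
slope [ 0.51429623 -0.06889001 -0.15510751] yaw -7.6293595592444055 angle 27.42433023343571 1352 1667
console rect ((0.4587118625640869, 0.11959988623857498), (0.24412661790847778, 0.09468401223421097), 86.34278869628906)
knob [0.44803947 0.10693651 0.09635556] 61
lid 1113 [0.64286648 0.13843945 0.20291441] [0.4515492  0.39803982 0.11922031]
lid plane
[... 291 characters left out ...]
3024), (0.0431818813085556, 0.014741172082722187), 23.456073760986328) [0.4381604  0.10784382] [0.4793498  0.13249569]
top rim [135 211   4  13  21] ((0.5097910165786743, 0.365068256855011), (0.03373609483242035, 0.007499164901673794), 0.2086348682641983) [0.49290943 0.3613175 ] [0.5266453  0.36887923]
slope [ 0.51835521 -0.07042467 -0.15802968] yaw -7.736935800866476 angle 27.61484646432252 1838 2390
console rect ((0.45202746987342834, 0.12187467515468597), (0.09492184966802597, 0.24117949604988098), 0.05757119879126549)
knob [0.44513233 0.10449423 0.09658617] 24
lid 2126 [0.64577076 0.1383182  0.20004492] [0.45296053 0.4076012  0.11778136]
lid plane x= [-0.25332055  0.46309913  0.58816898]
```

Run:
```python
from h import *
I={n:np.load(f"pics/{n}0.npz") for n in("scene","top")}
yaw=np.radians(-7.65);R=np.array([[np.cos(yaw),-np.sin(yaw)],[np.sin(yaw),np.cos(yaw)]])
for n in I:
    X=cloud(n,I[n]["d"]);z=X[...,2]
    m=(X[...,0]>.25)&(X[...,0]<.8)&(X[...,1]>-.1)&(X[...,1]<.45)
    k=(m&(z>.112)&(z<.124)).astype(np.uint8)
    nl,L,st,_=cv2.connectedComponentsWithStats(k,connectivity=8);i=np.argmax(st[1:,4])+1
    P=X[L==i][:,:2].astype(np.float32);(c,s,a)=cv2.minAreaRect(P);print(n,"rim",c,s,a)
    B=P@R; print("in yaw frame min/max",np.percentile(B,[0,1,50,99,100],axis=0).round(4).tolist())
    Q=X[m&(z>.15)&(z<.25)&(X[...,0]>.58)&(X[...,1]<.25)&(X[...,1]>-.06)];b=np.c_[Q[:,:2]@R,Q[:,2]]
    w=np.ones(len(b),bool)
    for _ in range(8):
        f=np.polyfit(b[w,2],b[w,0],1);r=b[:,0]-np.polyval(f,b[:,2]);w=abs(r)<.01
    print("lid xs at z .12:",np.polyval(f,.12),"angle",np.pi/2+np.arctan(f[0]),w.sum(),len(b),"y",np.percentile(b[w,1],[1,99]))
    kb=X[(z>.10)&(z<.135)&(X[...,0]<.5)&(X[...,0]>.42)&(X[...,1]>.06)&(X[...,1]<.16)];print("knob top",np.c_[kb[:,:2]@R,kb[:,2]].mean(0),len(kb))
    fl=X[m&(z>.003)&(z<.009)&(X[...,0]>.55)&(X[...,0]<.64)&(X[...,1]>.0)&(X[...,1]<.2)];print("floor",len(fl),fl[:,2].mean() if len(fl) else 0)
```

```text
scene rim (0.5939552783966064, 0.09832476824522018) (0.2553304433822632, 0.1368352621793747) 82.50434112548828
in yaw frame min/max [[0.5071, 0.049], [0.5075, 0.0497], [0.5792, 0.1546], [0.6378, 0.3017], [0.6443, 0.3041]]
lid xs at z .12: 0.632815974033795 angle 1.787808558095069 1087 1091 y [0.0506927  0.29683219]
knob top [0.43720428 0.17466167 0.11070626] 175
floor 994 0.006133610628734526
top rim (0.5922484397888184, 0.09818632155656815) (0.2502787709236145, 0.13069036602973938) 82.44696807861328
in yaw frame min/max [[0.5084, 0.0511], [0.5088, 0.0515], [0.5897, 0.1824], [0.6387, 0.3003], [0.6394, 0.3013]]
lid xs at z .12: 0.635069369023456 angle 1.7745543048866843 1893 1895 y [0.05358825 0.29755452]
knob top [0.43714117 0.17552289 0.11235136] 160
floor 1334 0.006178709661936339
```

Steriliser: origin at about (0.590, 0.098), yaw −7.65°. Box front-to-hinge measures 128 mm, floor height 6.1 mm, slope 27.5°, lid about 1.78 rad, so everything agrees with the text. Now I move over the jar, which is at (0.4356, −0.272).

```bash
cat > go.py <<'E'
# usage: go.py x y z headingdeg [steriliser frame flag]; prints shift in tool units and roll units
import sys,numpy as np
from bench import sense
from scipy.spatial.transform import Rotation as Ro
a=[float(v) for v in sys.argv[1:5]];s=sense();R=Ro.from_quat(s["ee_rot"]).as_matrix()
if len(sys.argv)>5:
    c,n=np.cos(np.radians(-7.65)),np.sin(np.radians(-7.65))
    a[0],a[1]=.590+c*a[0]-n*a[1],.098+n*a[0]+c*a[1]
h=np.degrees(np.arctan2(R[1,0],R[0,0]))
print("t",round(s["clock"],2),"pos",s["position"].round(4),"head",h.round(2),"tilt",R[2,2].round(4),"F",s["force"].round(1),"gap",round(s["finger_gap"],4),"grip",round(s["grip_force"],1),"q",s["q"].round(2))
print("target",np.round(a,4),"units now",(R.T@(np.array(a[:3])-s["position"])/.05).round(3),"roll",round((h-a[3])/6,2))
E
python3 -m pendant '[0.685,-0.334,0,0,0.685,-0.334,0,0,0.685,-0.334,0,0,0.685,-0.334,0,0,0.685,-0.334,0,0]' -1 15
python3 -m pendant '[0.685,-0.334,0,0,0.685,-0.334,0,0,0.685,-0.334,0,0,0.685,-0.334,0,0,0.685,-0.334,0,0]'
python3 -m pendant '[0,0,0,1,0,0,0,1,0,0,0,1,0,0,0,1,0,0,0,1]'
python3 -m pendant '[0,0,0,1,0,0,0,1,0,0,0,1,0,0,0,1,0,0,0,1]'
python3 go.py .4356 -.272 .077 -50
python3 - <<'E'
from h import *
for u,v in((333,245),(352,279),(385,203),(366.7,246.8)): print(onz("top",u,v,.096 if v!=203 else .071).round(3))
E
```

```text
clock: 0.6
position: [0.295, -0.3991, 0.2371]
ee_rot: [0.99, 0.14, -0.0, -0.0]
force: [0.5, -0.5, 0.1]
finger_gap: 0.0929
grip_force: 0.0
clock: 1.1
position: [0.4363, -0.2712, 0.2372]
ee_rot: [0.99, 0.14, -0.0, -0.0]
force: [-0.2, -1.0, 0.4]
finger_gap: 0.0929
grip_force: 0.0
clock: 1.6
position: [0.4354, -0.2723, 0.237]
ee_rot: [0.992, -0.123, -0.0, -0.0]
force: [-0.4, -1.0, 1.2]
finger_gap: 0.0929
grip_force: 0.0
clock: 2.1
position: [0.4353, -0.2724, 0.237]
ee_rot: [0.927, -0.375, -0.0, -0.0]
force: [-0.6, 0.2, -0.8]
finger_gap: 0.093
grip_force: 0.0
t 2.1 pos [ 0.4353 -0.2724  0.237 ] head -44.1 tilt -1.0 F [-0.6  0.2 -0.8] gap 0.093 grip 0.0 q [-0.78  0.19  1.62  0.    1.33  1.56]
target [  0.4356  -0.272    0.077  -50.    ] units now [ 2.0e-03 -1.1e-02  3.2e+00] roll 0.98
[ 0.44  -0.177  0.096]
[ 0.347 -0.228  0.096]
[ 0.566 -0.332  0.071]
[ 0.436 -0.271  0.096]
```

```bash
python3 -m pendant '[0,0,0.7,0,0,0,0.7,0,0,0,0.7,0,0,0,0.6,0,0,0,0.5,0]'
python3 -m pendant '[0,0,0,0,0,0,0,0,0,0,0,0,0,0,0,0,0,0,0,0]' 1 15
python3 -m pendant '[0,0,-0.3,0,0,0,-0.6,0,0,0,-0.8,0,0,0,-0.8,0,0,0,-0.8,0]'
python3 go.py 0 .05 .237 -7.65 s
```

```text
clock: 2.6
position: [0.4347, -0.2719, 0.0754]
ee_rot: [0.928, -0.373, -0.001, -0.0]
force: [0.5, 0.1, -0.1]
finger_gap: 0.0927
grip_force: 0.0
clock: 3.1
position: [0.4361, -0.2732, 0.0787]
ee_rot: [0.928, -0.373, 0.001, 0.0]
force: [0.3, 0.8, 0.1]
finger_gap: 0.0574
grip_force: 0.0
clock: 3.6
position: [0.4354, -0.2725, 0.2448]
ee_rot: [0.928, -0.373, 0.001, 0.0]
force: [0.0, -0.6, -0.4]
finger_gap: 0.0177
grip_force: 0.0
t 3.6 pos [ 0.4354 -0.2725  0.2448] head -43.85 tilt -1.0 F [ 0.  -0.6 -0.4] gap 0.0177 grip 0.0 q [-0.78  0.19  1.61  0.    1.34  1.56]
target [ 0.5967  0.1476  0.237  -7.65  ] units now [-3.494 -8.293  0.152] roll -6.03
```

The fingers close slowly, about 70 mm/s, so I lifted before they gripped. I reopen and re-measure the jar.

```bash
python3 -m pendant '[0,0,0,0,0,0,0,0,0,0,0,0,0,0,0,0,0,0,0,0]' -1 15
python3 -m pendant '[0,0,0,0,0,0,0,0,0,0,0,0,0,0,0,0,0,0,0,0]' -1 15
python3 - <<'E'
from h import *
for n,(u,v) in(("scene",(257,308)),("top",(366,247))):
    p,d=imaging.capture(n);X=cloud(n,d);cv2.imwrite(f"pics/{n}1.png",p[:,:,::-1])
    m=(X[...,2]>.088)&(X[...,2]<.105)&(abs(X[...,0]-.435)<.05)&(abs(X[...,1]+.272)<.045);P=X[m]
    print(n,len(P),P.mean(0).round(4) if len(P) else "",np.ptp(P,axis=0).round(3) if len(P) else "")
p,d=imaging.capture("wrist");cv2.imwrite("pics/wrist1.png",p[:,:,::-1])
c=imaging.get_calibration("wrist");print(np.round(c["K"],1).tolist())
E
```

```text
clock: 4.1
position: [0.435, -0.2722, 0.2411]
ee_rot: [0.928, -0.373, -0.001, -0.001]
force: [-0.8, -0.1, -1.2]
finger_gap: 0.0531
grip_force: 0.0
clock: 4.6
position: [0.4355, -0.2727, 0.2425]
ee_rot: [0.928, -0.373, 0.0, 0.0]
force: [0.8, 0.2, -0.2]
finger_gap: 0.0911
grip_force: 0.0
scene 235 [ 0.4349 -0.2727  0.0951] [0.041 0.04  0.012]
top 3 [ 0.4496 -0.2559  0.0923] [0.005 0.005 0.003]
[[325.2, 0.0, 280.7], [0.0, 325.2, 209.5], [0.0, 0.0, 1.0]]
```

View pics/wrist1.png

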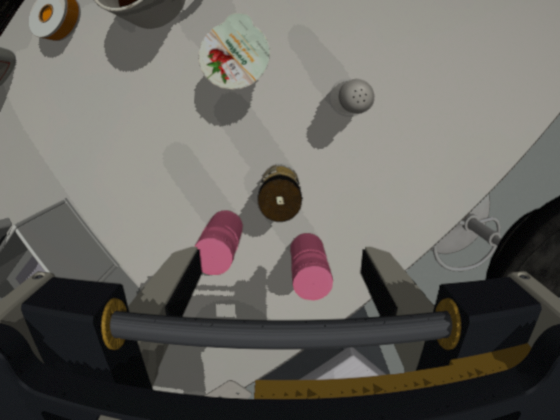

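The wrist view shows the dark-capped jar upright at (280,200), centred between the finger lines, with the pink jars at (220,242) and (312,265) clear of them. The jar hasn't moved.

```bash
python3 -m pendant '[0,0,0.7,0,0,0,0.7,0,0,0,0.7,0,0,0,0.7,0,0,0,0.5,0]'
python3 -m pendant '[0,0,0,0,0,0,0,0,0,0,0,0,0,0,0,0,0,0,0,0]' 1 15
python3 -m pendant '[0,0,0,0,0,0,0,0,0,0,0,0,0,0,0,0,0,0,0,0]' 1 15
python3 -m pendant '[0,0,-0.3,0,0,0,-0.6,0,0,0,-0.8,0,0,0,-0.8,0,0,0,-0.8,0]'
python3 go.py 0 .05 .237 -7.65 s
```

```text
clock: 5.25
position: [0.4348, -0.272, 0.0754]
ee_rot: [0.928, -0.373, -0.001, -0.0]
force: [0.1, 0.6, -1.1]
finger_gap: 0.0931
grip_force: 0.0
clock: 5.75
position: [0.4362, -0.2732, 0.0787]
ee_rot: [0.928, -0.373, 0.001, 0.0]
force: [-0.5, -0.3, 0.5]
finger_gap: 0.0572
grip_force: 0.0
clock: 6.25
position: [0.4358, -0.2729, 0.0779]
ee_rot: [0.928, -0.373, 0.0, 0.0]
force: [0.2, 1.0, 6.4]
finger_gap: 0.0432
grip_force: 15.0
clock: 6.75
position: [0.435, -0.2722, 0.2433]
ee_rot: [0.928, -0.373, -0.001, -0.0]
force: [1.0, -1.0, -0.7]
finger_gap: 0.0429
grip_force: 15.0
t 6.75 pos [ 0.435  -0.2722  0.2433] head -43.86 tilt -1.0 F [ 1.  -1.  -0.7] gap 0.0429 grip 15.0 q [-0.78  0.19  1.61 -0.    1.34  1.56]
target [ 0.5967  0.1476  0.237  -7.65  ] units now [-3.485 -8.294  0.132] roll -6.03
```

```bash
python3 -m pendant '[-0.23,-0.55,0,0,-0.23,-0.55,0,0,-0.23,-0.55,0,0,-0.23,-0.55,0,0,-0.23,-0.55,0,0]'
python3 -m pendant '[-0.23,-0.55,0,0,-0.23,-0.55,0,0,-0.23,-0.55,0,0,-0.23,-0.55,0,0,-0.23,-0.55,0,0]'
python3 -m pendant '[-0.23,-0.55,0,0,-0.23,-0.55,0,0,-0.23,-0.55,0,0,-0.23,-0.55,0,0,-0.23,-0.55,0,0]' >/dev/null
python3 -m pendant '[0,0,0,-1,0,0,0,-1,0,0,0,-1,0,0,0,-1,0,0,0,-1]' >/dev/null
python3 -m pendant '[0,0,0,-1,0,0,0,0,0,0,0,0,0,0,0,0,0,0,0,0]' >/dev/null
python3 go.py 0 .05 .084 -7.65 s
python3 - <<'E'
from h import *
p,d=imaging.capture("scene");cv2.imwrite("pics/s2.png",cv2.resize(p[80:280,180:460],None,fx=2,fy=2)[:,:,::-1])
E
```

```text
clock: 7.25
position: [0.4892, -0.1324, 0.2419]
ee_rot: [0.928, -0.374, -0.001, -0.0]
force: [0.6, 0.5, -0.2]
finger_gap: 0.0428
grip_force: 15.0
clock: 7.75
position: [0.543, 0.0066, 0.2417]
ee_rot: [0.928, -0.373, -0.001, 0.0]
force: [0.4, 0.4, -1.0]
finger_gap: 0.043
grip_force: 15.0
t 9.25 pos [0.5969 0.1443 0.2423] head -7.93 tilt -1.0 F [ 1.1  0.8 -0.3] gap 0.0427 grip 15.0 q [ 0.06  0.37  1.36 -0.    1.41  1.76]
target [ 0.5967  0.1476  0.084  -7.65  ] units now [-0.012 -0.064  3.166] roll -0.05
```

View pics/s2.png

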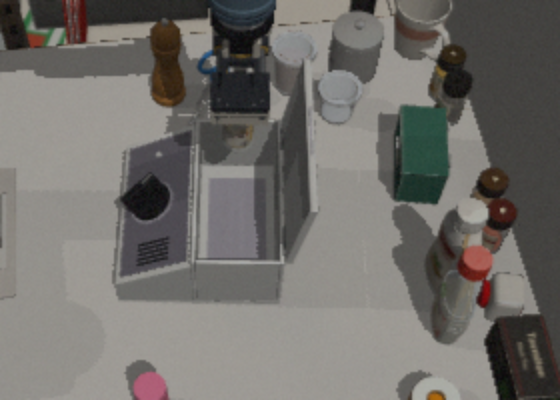

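The picture shows the gripper at (240,95) holding the jar at (238,130) over the far end of the box. The lid at (300,170) is clear behind it. Now I lower the jar.

```bash
python3 -m pendant '[0,-0.06,0.7,0,0,0,0.7,0,0,0,0.6,0,0,0,0.5,0,0,0,0.3,0]'
python3 -m pendant '[0,0,0.15,0,0,0,0.08,0,0,0,0.05,0,0,0,0.03,0,0,0,0.0,0]'
python3 go.py 0 .05 .084 -7.65 s
```

```text
clock: 9.8
position: [0.596, 0.1472, 0.1]
ee_rot: [0.998, -0.069, -0.002, 0.0]
force: [-0.0, -0.0, -0.8]
finger_gap: 0.043
grip_force: 15.0
clock: 10.3
position: [0.5978, 0.1473, 0.0877]
ee_rot: [0.998, -0.069, 0.001, -0.0]
force: [-0.0, 0.5, -0.5]
finger_gap: 0.0428
grip_force: 15.0
t 10.3 pos [0.5978 0.1473 0.0877] head -7.86 tilt -1.0 F [-0.   0.5 -0.5] gap 0.0428 grip 15.0 q [0.06 0.5  1.56 0.   1.08 1.77]
target [ 0.5967  0.1476  0.084  -7.65  ] units now [-0.023 -0.001  0.073] roll -0.03
```

```bash
python3 -m pendant '[0,0,0.03,0,0,0,0.03,0,0,0,0,0,0,0,0,0,0,0,0,0]'
python3 -m pendant '[0,0,0.02,0,0,0,0,0,0,0,0,0,0,0,0,0,0,0,0,0]'
```

```text
clock: 10.8
position: [0.5974, 0.1473, 0.084]
ee_rot: [0.998, -0.069, 0.0, -0.0]
force: [-0.2, 0.3, -0.4]
finger_gap: 0.0429
grip_force: 15.0
clock: 11.3
position: [0.5978, 0.1474, 0.0838]
ee_rot: [0.998, -0.068, 0.001, -0.0]
force: [-1.6, 0.1, 5.6]
finger_gap: 0.0431
grip_force: 15.0
```

Floor contact felt (5.6 N). Release to a 63 mm gap and lift.

```bash
python3 -m pendant '[0,0,0,0,0,0,0,0,0,0,0,0,0,0,0,0,0,0,0,0]' -0.35
python3 -m pendant '[0,0,-0.1,0,0,0,-0.4,0,0,0,-0.8,0,0,0,-0.8,0,0,0,-0.8,0]' 
python3 -m pendant '[0,0,-0.2,0,0,0,0,0,0,0,0,0,0,0,0,0,0,0,0,0]' -1 
python3 go.py .4562 -.3945 .077 -7.65
python3 - <<'E'
from h import *
p,d=imaging.capture("scene");X=cloud("scene",d)
R=np.radians(-7.65);R=np.array([[np.cos(R),-np.sin(R)],[np.sin(R),np.cos(R)]])
B=np.dstack([(X[...,:2]-[.590,.098])@R,X[...,2]])
m=(abs(B[...,0])<.05)&(abs(B[...,1])<.11)&(B[...,2]>.088)&(B[...,2]<.11);print(m.sum(),B[m].mean(0).round(4),np.ptp(B[m],axis=0).round(3))
E
```

```text
clock: 11.8
position: [0.5972, 0.1473, 0.0827]
ee_rot: [0.998, -0.069, -0.0, 0.0]
force: [0.1, -0.6, -0.2]
finger_gap: 0.063
grip_force: 0.0
clock: 12.3
position: [0.5971, 0.1473, 0.2298]
ee_rot: [0.998, -0.068, -0.0, -0.0]
force: [0.9, 0.3, -0.8]
finger_gap: 0.0628
grip_force: 0.0
clock: 12.8
position: [0.5965, 0.1472, 0.2359]
ee_rot: [0.998, -0.069, -0.002, 0.0]
force: [1.0, 0.5, -1.2]
finger_gap: 0.0922
grip_force: 0.0
t 12.8 pos [0.5965 0.1472 0.2359] head -7.86 tilt -1.0 F [ 1.   0.5 -1.2] gap 0.0922 grip 0.0 q [0.06 0.38 1.37 0.   1.4  1.77]
target [ 0.4562 -0.3945  0.077  -7.65  ] units now [-1.286 11.114  3.191] roll -0.03
166 [-0.0016  0.0476  0.0997] [0.042 0.042 0.017]
```

Jar stands at (−2, 48) mm in the box. Now the shaker; the heading can stay.

```bash
python3 -m pendant '[-0.06,0.55,0,0,-0.06,0.55,0,0,-0.06,0.55,0,0,-0.06,0.55,0,0,-0.06,0.55,0,0]' >/dev/null
python3 -m pendant '[-0.06,0.55,0,0,-0.06,0.55,0,0,-0.06,0.55,0,0,-0.06,0.55,0,0,-0.06,0.55,0,0]' >/dev/null
python3 -m pendant '[-0.07,0.55,0,0,-0.07,0.55,0,0,-0.07,0.55,0,0,-0.07,0.55,0,0,-0.07,0.55,0,0]' >/dev/null
python3 -m pendant '[-0.07,0.55,0,0,-0.07,0.55,0,0,-0.07,0.55,0,0,-0.07,0.55,0,0,-0.07,0.55,0,0]' >/dev/null
python3 go.py .4562 -.3945 .077 -7.65
python3 - <<'E'
from h import *
p,d=imaging.capture("wrist");cv2.imwrite("pics/wrist2.png",p[:,:,::-1])
c=imaging.get_calibration("wrist");K=np.array(c["K"]);T=np.array(c["world_to_cam"])
def pr(X):
    q=T[:3,:3]@X+T[:3,3];th=np.arctan2(np.hypot(q[0],q[1]),q[2]);ph=np.arctan2(q[1],q[0]);return K[0,2]+K[0,0]*th*np.cos(ph),K[1,2]+K[1,1]*th*np.sin(ph)
print("expected cap top px",np.round(pr(np.array([.4562,-.3945,.088])),1),"base",np.round(pr(np.array([.4562,-.3945,0])),1))
u,v=[int(round(a)) for a in pr(np.array([.4562,-.3945,.088]))]
s=p[v-60:v+60,u-60:u+60];cv2.circle(s:=cv2.resize(s.copy(),None,fx=4,fy=4),(240,240),3,(255,0,0),-1);cv2.imwrite("pics/w2c.png",s[:,:,::-1])
E
```

```text
t 14.85 pos [ 0.4572 -0.3895  0.2371] head -7.86 tilt -1.0 F [ 1.  -1.1  0.4] gap 0.0929 grip 0.0 q [-0.89  0.35  1.41  0.    1.38  0.82]
target [ 0.4562 -0.3945  0.077  -7.65  ] units now [-2.000e-03  1.040e-01  3.201e+00] roll -0.04
expected cap top px [280.4 198.8] base [280.2 179.6]
```

View pics/w2c.png

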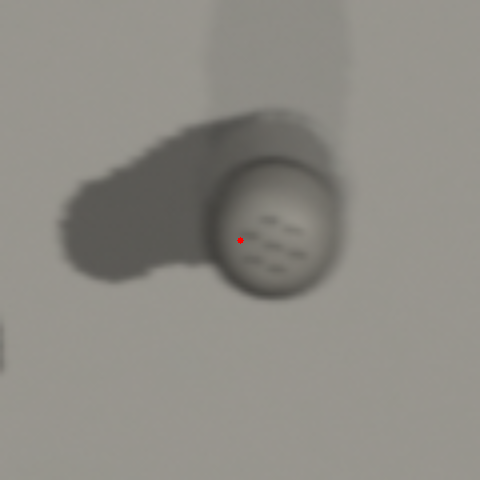

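The crop shows the shaker cap centred at crop (275,225), about 9 px off the prediction marked in red. The arm was still settling, so I repeat with the pose read first.

```bash
cat > w.py <<'E'
from h import *
def wcap(guess,z):
    c=imaging.get_calibration("wrist");p,d=imaging.capture("wrist")
    K=np.array(c["K"]);T=np.array(c["world_to_cam"])
    q=T[:3,:3]@np.array([*guess,z])+T[:3,3];th=np.arctan2(np.hypot(q[0],q[1]),q[2]);ph=np.arctan2(q[1],q[0])
    u,v=int(K[0,2]+K[0,0]*th*np.cos(ph)),int(K[1,2]+K[1,1]*th*np.sin(ph))
    # depth mask of the cap about the expected place
    r=30;s=d[v-r:v+r,u-r:u+r];near=np.percentile(s[s>0],1);m=(s>0)&(s<near+.018)
    vv,uu=np.nonzero(m);cu,cv_=uu.mean()+u-r,vv.mean()+v-r
    a,b=(cu-K[0,2])/K[0,0],(cv_-K[1,2])/K[1,1];t=np.hypot(a,b);ray=np.array([np.sin(t)*a/t,np.sin(t)*b/t,np.cos(t)])
    o=-T[:3,:3].T@T[:3,3];w=T[:3,:3].T@ray
    return (o+w*(z-o[2])/w[2]).round(4),(u,v),(cu,cv_),m.sum(),near,o[2]
E
python3 -m pendant '[0,0.1,0,0,0,0,0,0,0,0,0,0,0,0,0,0,0,0,0,0]'
python3 -c "
from w import *
print(wcap((.4562,-.3945),.085))"
python3 -m pendant '[0,0,0.5,0,0,0,0.3,0,0,0,0,0,0,0,0,0,0,0,0,0]'
python3 -c "
from w import *
print(wcap((.4562,-.3945),.085))"
python3 go.py .4562 -.3945 .077 -7.65
```

```text
clock: 15.4
position: [0.4575, -0.3928, 0.2382]
ee_rot: [0.998, -0.068, 0.0, 0.0]
force: [-0.2, 0.4, 0.0]
finger_gap: 0.0935
grip_force: 0.0
(array([ 0.4592, -0.3956,  0.085 ]), (282, 199), (np.float64(282.81050463439755), np.float64(196.1544799176107)), np.int64(971), np.float32(0.30599526), np.float64(0.38528066171911607))
clock: 15.95
position: [0.4576, -0.394, 0.1992]
ee_rot: [0.998, -0.068, 0.001, 0.001]
force: [0.3, -0.2, -0.1]
finger_gap: 0.0934
grip_force: 0.0
(array([ 0.4596, -0.3956,  0.085 ]), (280, 212), (np.float64(281.48467741935485), np.float64(208.00564516129032)), np.int64(1240), np.float32(0.26902375), np.float64(0.3464329236470163))
t 16.0 pos [ 0.4576 -0.3941  0.1992] head -7.84 tilt -1.0 F [ 0.2  0.6 -0.5] gap 0.0928 grip 0.0 q [-0.9   0.38  1.46  0.    1.3   0.81]
target [ 0.4562 -0.3945  0.077  -7.65  ] units now [-0.031  0.009  2.444] roll -0.03
```

The shaker is at (0.458, −0.395) in all views, and the tool is over it. Descend and grip.

```bash
python3 -m pendant '[0,0.02,0.7,0,0,0,0.7,0,0,0,0.6,0,0,0,0.3,0,0,0,0.14,0]'
python3 -m pendant '[0,0,0,0,0,0,0,0,0,0,0,0,0,0,0,0,0,0,0,0]' 1 12
python3 -m pendant '[0,0,0,0,0,0,0,0,0,0,0,0,0,0,0,0,0,0,0,0]' 
python3 go.py 0 -.045 .237 -7.65 s
python3 -m pendant '[0,0,-0.3,0,0,0,-0.6,0,0,0,-0.8,0,0,0,-0.8,0,0,0,-0.8,0]'
python3 go.py 0 -.045 .237 -7.65 s
```

```text
clock: 16.5
position: [0.4566, -0.3942, 0.0748]
ee_rot: [0.998, -0.068, -0.001, -0.001]
force: [-0.1, 0.4, 0.1]
finger_gap: 0.093
grip_force: 0.0
clock: 17.0
position: [0.4572, -0.3949, 0.0767]
ee_rot: [0.998, -0.068, 0.0, 0.0]
force: [-0.7, -1.1, 0.7]
finger_gap: 0.0574
grip_force: 0.0
clock: 17.5
position: [0.457, -0.3946, 0.0759]
ee_rot: [0.998, -0.068, -0.0, -0.0]
force: [-0.0, -0.0, 0.7]
finger_gap: 0.0335
grip_force: 11.6
t 17.5 pos [ 0.457  -0.3946  0.0759] head -7.86 tilt -1.0 F [-0.  -0.   0.7] gap 0.0335 grip 11.6 q [-0.9   0.5   1.6   0.    1.04  0.81]
target [ 0.584   0.0534  0.237  -7.65  ] units now [ 1.293 -9.224 -3.221] roll -0.03
clock: 18.0
position: [0.4567, -0.3942, 0.2421]
ee_rot: [0.998, -0.068, -0.0, -0.0]
force: [-0.6, -0.7, -1.1]
finger_gap: 0.0336
grip_force: 11.6
t 18.0 pos [ 0.4567 -0.3942  0.2421] head -7.85 tilt -1.0 F [-0.6 -0.7 -1.1] gap 0.0336 grip 11.6 q [-0.9   0.35  1.39 -0.    1.4   0.81]
target [ 0.584   0.0534  0.237  -7.65  ] units now [ 1.3   -9.217  0.107] roll -0.03
```

```bash
python3 -m pendant '[0.06,-0.46,0,0,0.06,-0.46,0,0,0.06,-0.46,0,0,0.06,-0.46,0,0,0.06,-0.46,0,0]' >/dev/null
python3 -m pendant '[0.07,-0.46,0,0,0.07,-0.46,0,0,0.07,-0.46,0,0,0.07,-0.46,0,0,0.07,-0.46,0,0]' >/dev/null
python3 -m pendant '[0.06,-0.46,0,0,0.06,-0.46,0,0,0.06,-0.46,0,0,0.06,-0.46,0,0,0.06,-0.46,0,0]' >/dev/null
python3 -m pendant '[0.07,-0.46,0,0,0.07,-0.46,0,0,0.07,-0.46,0,0,0.07,-0.46,0,0,0.07,-0.46,0,0]' >/dev/null
python3 -m pendant '[0,0,0,0,0,0,0,0,0,0,0,0,0,0,0,0,0,0,0,0]' >/dev/null
python3 go.py 0 -.045 .082 -7.65 s
```

```text
t 20.5 pos [0.5841 0.0513 0.241 ] head -7.92 tilt -1.0 F [ 0.3  0.2 -1.5] gap 0.0337 grip 11.6 q [-0.1   0.32  1.44 -0.    1.38  1.61]
target [ 0.584   0.0534  0.082  -7.65  ] units now [-0.008 -0.041  3.18 ] roll -0.05
```

```bash
python3 -m pendant '[0,-0.04,0.7,0,0,0,0.7,0,0,0,0.6,0,0,0,0.5,0,0,0,0.3,0]'
python3 -m pendant '[0,0,0.15,0,0,0,0.1,0,0,0,0.06,0,0,0,0.0,0,0,0,0.0,0]'
python3 -m pendant '[0,0,0.03,0,0,0,0,0,0,0,0,0,0,0,0,0,0,0,0,0]'
```

```text
clock: 21.0
position: [0.5832, 0.0537, 0.0987]
ee_rot: [0.998, -0.069, -0.002, -0.0]
force: [-0.5, 0.9, -1.4]
finger_gap: 0.0337
grip_force: 11.6
clock: 21.5
position: [0.585, 0.0541, 0.0863]
ee_rot: [0.998, -0.068, 0.001, 0.0]
force: [0.7, -0.1, -1.0]
finger_gap: 0.0335
grip_force: 11.6
clock: 22.0
position: [0.5845, 0.0542, 0.084]
ee_rot: [0.998, -0.068, 0.0, 0.0]
force: [0.1, -0.0, -0.6]
finger_gap: 0.0335
grip_force: 11.6
```

```bash
python3 -m pendant '[0,0,0.03,0,0,0,0,0,0,0,0,0,0,0,0,0,0,0,0,0]'
python3 -m pendant '[0,0,0.02,0,0,0,0,0,0,0,0,0,0,0,0,0,0,0,0,0]'
```

```text
clock: 22.5
position: [0.5845, 0.0542, 0.0825]
ee_rot: [0.998, -0.068, -0.0, 0.0]
force: [0.2, 0.3, -0.9]
finger_gap: 0.0336
grip_force: 11.6
clock: 23.0
position: [0.5848, 0.0541, 0.0819]
ee_rot: [0.998, -0.068, 0.0, 0.0]
force: [0.7, -0.3, 4.0]
finger_gap: 0.0337
grip_force: 11.8
```

```bash
python3 -m pendant '[0,0,0,0,0,0,0,0,0,0,0,0,0,0,0,0,0,0,0,0]' -0.25
python3 -m pendant '[0,0,-0.1,0,0,0,-0.5,0,0,0,-0.8,0,0,0,-0.8,0,0,0,-0.8,0]' 
python3 -m pendant '[-0.2,0,-0.8,0,-0.2,0,-0.5,0,-0.2,0,0,0,0,0,0,0,0,0,0,0]' 1
python3 go.py .135 0 .30 -7.65 s
python3 - <<'E'
from h import *
I=np.load("pics/top0.npz");X=cloud("top",I["d"])
R=np.radians(-7.65);R=np.array([[np.cos(R),-np.sin(R)],[np.sin(R),np.cos(R)]])
f=lambda X:np.dstack([(X[...,:2]-[.590,.098])@R,X[...,2]])
for n in("top","scene"):
    B=f(cloud(n,np.load(f"pics/{n}0.npz")["d"]))
    for lo,hi in((.105,.15),(.15,.19)):
        m=(B[...,0]>lo)&(B[...,0]<hi)&(abs(B[...,1])<.12);print(n,lo,"max z",np.percentile(B[m][:,2],99.5).round(3))
p,d=imaging.capture("top");cv2.imwrite("pics/t3.png",cv2.resize(p[120:280,160:320],None,fx=3,fy=3)[:,:,::-1])
p,d=imaging.capture("scene");B=f(cloud("scene",d));cv2.imwrite("pics/s3.png",cv2.resize(p[80:280,180:460],None,fx=2,fy=2)[:,:,::-1])
for y in(.05,-.045):
    m=(abs(B[...,0])<.05)&(abs(B[...,1]-y)<.03)&(B[...,2]>.083)&(B[...,2]<.11);print(m.sum(),B[m].mean(0).round(4),np.ptp(B[m],axis=0).round(3))
E
```

```text
clock: 23.5
position: [0.5844, 0.0542, 0.0813]
ee_rot: [0.998, -0.068, -0.0, -0.0]
force: [0.5, -0.5, -0.1]
finger_gap: 0.058
grip_force: 0.0
clock: 24.0
position: [0.5842, 0.0542, 0.2333]
ee_rot: [0.998, -0.068, 0.0, -0.0]
force: [0.4, 0.5, 0.1]
finger_gap: 0.058
grip_force: 0.0
clock: 24.5
position: [0.554, 0.0584, 0.2951]
ee_rot: [0.998, -0.068, -0.001, -0.0]
force: [-0.6, -0.1, 0.3]
finger_gap: 0.0224
grip_force: 0.0
t 24.5 pos [0.554  0.0584 0.2951] head -7.85 tilt -1.0 F [-0.6 -0.1  0.3] gap 0.0224 grip 0.0 q [-0.1   0.24  1.42  0.    1.48  1.61]
target [ 0.7238  0.08    0.3    -7.65  ] units now [ 3.304 -0.893 -0.106] roll -0.03Traceback (most recent call last):
  File "<stdin>", line 8, in <module>
    return _quantile_unchecked(
        a, q, axis, out, overwrite_input, method, keepdims, weights)
    return _ureduce(a,
                    func=_quantile_ureduce_func,
    ...<5 lines>...
                    overwrite_input=overwrite_input,
                    method=method)
    r = func(a, **kwargs)
    result = _quantile(arr,
                       quantiles=q,
    ...<2 lines>...
                       out=out,
                       weights=wgt)
    slices_having_nans = np.isnan(arr[-1, ...])
                                  ~~~^^^^^^^^^
IndexError: index -1 is out of bounds for axis 0 with size 0
```

Run:
```python
from h import *
R=np.radians(-7.65);R=np.array([[np.cos(R),-np.sin(R)],[np.sin(R),np.cos(R)]])
f=lambda X:np.dstack([(X[...,:2]-[.590,.098])@R,X[...,2]])
for n in("top","scene"):
    B=f(cloud(n,np.load(f"pics/{n}0.npz")["d"]))
    for lo,hi in((.115,.15),(.15,.19)):
        m=(B[...,0]>lo)&(B[...,0]<hi)&(abs(B[...,1])<.12);print(n,lo,"max z",B[m][:,2].max(initial=-1).round(3),m.sum())
p,d=imaging.capture("scene");B=f(cloud("scene",d));cv2.imwrite("pics/s3.png",cv2.resize(p[80:280,180:460],None,fx=2,fy=2)[:,:,::-1])
for y in(.05,-.045):
    m=(abs(B[...,0])<.05)&(abs(B[...,1]-y)<.03)&(B[...,2]>.083)&(B[...,2]<.11);print(m.sum(),B[m].mean(0).round(4) if m.any() else "")
```

```text
top 0.115 max z -1.0 0
top 0.15 max z 0.007 247
scene 0.115 max z 0.008 663
scene 0.15 max z 0.006 864
163 [-0.0012  0.0438  0.098 ]
93 [-0.0012 -0.0484  0.0905]
```

View pics/s3.png

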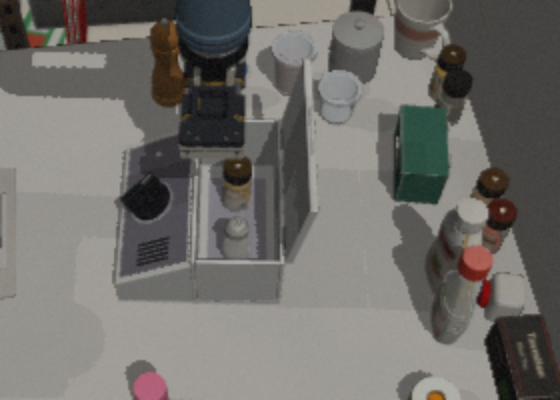

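The picture shows the jar at (238,180) and the shaker at (236,235) upright in the box, with free table behind the lid. I go over the lid and down behind it with the fingers shut.

```bash
python3 -m pendant '[0.4,-0.18,0,0,0.4,-0.18,0,0,0.4,-0.18,0,0,0.4,-0.18,0,0,0.4,-0.18,0,0]' 1 >/dev/null
python3 -m pendant '[0.43,0,0,0,0.43,0,0,0,0.44,0,0,0,0,0,0,0,0,0,0,0]' 
python3 go.py .135 0 .232 -7.65 s
```

```text
clock: 25.55
position: [0.724, 0.0802, 0.2939]
ee_rot: [0.998, -0.069, -0.002, 0.0]
force: [0.4, 0.2, 1.4]
finger_gap: 0.001
grip_force: 0.0
t 25.55 pos [0.724  0.0802 0.2939] head -7.87 tilt -1.0 F [0.4 0.2 1.4] gap 0.001 grip 0.0 q [-0.04  0.58  0.92  0.    1.65  1.67]
target [ 0.7238  0.08    0.232  -7.65  ] units now [1.000e-03 3.000e-03 1.239e+00] roll -0.04
```

```bash
python3 -m pendant '[0,0,0.4,0,0,0,0.4,0,0,0,0.2,0,-0.1,0,0,0,-0.15,0,0,0]'
python3 -m pendant '[-0.15,0,0,0,-0.15,0,0,0,-0.15,0,0,0,-0.15,0,0,0,-0.15,0,0,0]'
python3 go.py .0835 0 .244 -7.65 s
```

```text
clock: 26.05
position: [0.7115, 0.0821, 0.2469]
ee_rot: [0.998, -0.068, 0.0, -0.0]
force: [-0.1, 0.1, 0.5]
finger_gap: 0.0007
grip_force: 0.0
clock: 26.55
position: [0.6747, 0.0872, 0.2473]
ee_rot: [0.998, -0.068, 0.001, -0.0]
force: [3.6, -0.2, 2.4]
finger_gap: 0.0006
grip_force: 1.5
t 26.55 pos [0.6747 0.0872 0.2473] head -7.85 tilt -1.0 F [ 3.6 -0.2  2.4] gap 0.0006 grip 1.5 q [-0.04  0.49  1.17 -0.    1.48  1.67]
target [ 0.6728  0.0869  0.244  -7.65  ] units now [-0.038  0.011  0.066] roll -0.03
```

```bash
python3 -m pendant '[-0.27,0,0.04,0,-0.27,0,0.04,0,-0.27,0,0.08,0,-0.26,0,0.08,0,0,0,0,0]'
python3 go.py .0294 0 .236 -7.65 s
python3 -m pendant '[-0.16,0,0.09,0,-0.16,0,0.1,0,-0.15,0,0.1,0,0,0,0,0,0,0,0,0]'
python3 go.py .0058 0 .2217 -7.65 s
```

```text
clock: 27.05
position: [0.6195, 0.0949, 0.234]
ee_rot: [0.998, -0.068, -0.001, -0.0]
force: [0.3, 0.1, -0.5]
finger_gap: 0.0005
grip_force: 0.0
t 27.05 pos [0.6195 0.0949 0.234 ] head -7.83 tilt -1.0 F [ 0.3  0.1 -0.5] gap 0.0005 grip 0.0 q [-0.03  0.4   1.34  0.    1.4   1.68]
target [ 0.6191  0.0941  0.236  -7.65  ] units now [-0.006  0.017 -0.041] roll -0.03
clock: 27.55
position: [0.5979, 0.0978, 0.2194]
ee_rot: [0.998, -0.068, -0.001, -0.0]
force: [0.7, 0.2, 0.1]
finger_gap: 0.0004
grip_force: 0.0
t 27.55 pos [0.5979 0.0978 0.2194] head -7.85 tilt -1.0 F [0.7 0.2 0.1] gap 0.0004 grip 0.0 q [-0.02  0.37  1.42  0.    1.35  1.69]
target [ 0.5957  0.0972  0.2217 -7.65  ] units now [-0.042  0.017 -0.047] roll -0.03
```

```bash
cat > lid.py <<'E'
from h import *
R=np.radians(-7.65);R=np.array([[np.cos(R),-np.sin(R)],[np.sin(R),np.cos(R)]])
p,d=imaging.capture("scene");X=cloud("scene",d);B=np.dstack([(X[...,:2]-[.590,.098])@R,X[...,2]])
m=(B[...,0]>-.065)&(B[...,0]<.075)&(B[...,1]>-.115)&(B[...,1]<-.06)&(B[...,2]>.123);Q=B[m]
r=np.hypot(Q[:,0]-.064,Q[:,2]-.12);Q=Q[(r>.05)&(r<.14)]
a=np.arctan2(Q[:,2]-.12,.064-Q[:,0])-np.arcsin(.012/np.hypot(Q[:,0]-.064,Q[:,2]-.12))
print("lid pts",len(Q),"angle",np.percentile(a,[10,50,90]).round(3) if len(Q) else "")
E
python3 lid.py
```

```text
lid pts 458 angle [0.72  0.749 0.768]
```

Lid is at 0.75 rad (43°), following the finger. Continue slowly.

```bash
python3 -m pendant '[-0.1,0,0.09,0,-0.1,0,0.09,0,-0.1,0,0.11,0,-0.1,0,0.11,0,0,0,0,0]'
python3 -m pendant '[-0.07,0,0.12,0,-0.07,0,0.12,0,-0.07,0,0.12,0,-0.06,0,0.12,0,0,0,0,0]'
python3 go.py -.0268 0 .1778 -7.65 s
python3 lid.py
```

```text
clock: 28.1
position: [0.5772, 0.1006, 0.1988]
ee_rot: [0.998, -0.068, -0.001, 0.0]
force: [-0.6, -1.1, 0.2]
finger_gap: 0.0004
grip_force: 0.0
clock: 28.6
position: [0.5642, 0.1024, 0.1747]
ee_rot: [0.998, -0.068, -0.001, 0.0]
force: [-0.1, 0.6, 0.5]
finger_gap: 0.0001
grip_force: 0.0
t 28.6 pos [0.5642 0.1024 0.1747] head -7.85 tilt -1.0 F [-0.1  0.6  0.5] gap 0.0001 grip 0.0 q [-0.02  0.35  1.57  0.    1.23  1.69]
target [ 0.5634  0.1016  0.1778 -7.65  ] units now [-0.014  0.018 -0.062] roll -0.03
lid pts 544 angle [0.199 0.227 0.257]
```

```bash
python3 -m pendant '[-0.03,0,0.1,0,-0.03,0,0.1,0,-0.03,0,0.1,0,0,0,0.09,0,0,0,0.06,0]'
python3 -m pendant '[0,0,0.05,0,0,0,0.04,0,0,0,0,0,0,0,0,0,0,0,0,0]'
python3 lid.py
```

```text
clock: 29.15
position: [0.5603, 0.1029, 0.1527]
ee_rot: [0.998, -0.068, -0.001, -0.0]
force: [-1.0, -0.7, 1.0]
finger_gap: 0.0007
grip_force: 0.7
clock: 29.65
position: [0.5604, 0.1029, 0.151]
ee_rot: [0.998, -0.068, 0.0, 0.0]
force: [-7.0, -0.0, 15.3]
finger_gap: 0.0006
grip_force: 7.7
lid pts 551 angle [-0.03   0.003  0.045]
```

Lid is shut (0.003 rad, 15 N felt on the closed lid). Now the knob. I push the up-slope end of the bar from its left with the shut fingers.

```bash
python3 -m pendant '[0,0,-0.3,0,0,0,-0.7,0,0,0,-0.2,0,0,-0.5,0,0,0,-0.6,0,0]' 1 30
python3 -m pendant '[-0.5,0,0,0,-0.5,0,0,0,-0.5,0,0,0,0,0,0,0,0,0,0,0]'
python3 go.py -.118 .06 .124 -7.65 s
python3 lid.py
python3 - <<'E'
from h import *
R=np.radians(-7.65);R=np.array([[np.cos(R),-np.sin(R)],[np.sin(R),np.cos(R)]])
X=cloud("top",np.load("pics/top0.npz")["d"]);B=np.dstack([(X[...,:2]-[.590,.098])@R,X[...,2]])
h=(B[...,2]-.0779)*.891-(B[...,0]+.1267)*.454
u=(B[...,2]-.0779)*.454+(B[...,0]+.1267)*.891
m=(h>.035)&(h<.05)&(abs(u)<.045)&(abs(B[...,1])<.045);P=np.c_[u[m],B[m][:,1]].astype(np.float32);print("bar",m.sum(),cv2.minAreaRect(P))
E
```

```text
clock: 30.2
position: [0.569, 0.1569, 0.2092]
ee_rot: [0.998, -0.07, 0.001, 0.0]
force: [0.4, -0.1, 0.2]
finger_gap: 0.0005
grip_force: 0.0
clock: 30.7
position: [0.4944, 0.1677, 0.2089]
ee_rot: [0.998, -0.068, 0.0, -0.0]
force: [0.2, 0.6, -0.0]
finger_gap: 0.0005
grip_force: 0.0
t 30.7 pos [0.4944 0.1677 0.2089] head -7.83 tilt -1.0 F [ 0.2  0.6 -0. ] gap 0.0005 grip 0.0 q [ 0.11  0.23  1.65 -0.    1.27  1.82]
target [ 0.481   0.1732  0.124  -7.65  ] units now [-0.282 -0.073  1.698] roll -0.03
lid pts 516 angle [-0.03  -0.001  0.033]
bar 110 ((0.00220598466694355, -0.00026354938745498657), (0.05895288661122322, 0.01471580471843481), 30.528770446777344)
```

The bar measures 59×15 mm, centred, at 30.5° (home), as expected.

```bash
python3 -m pendant '[-0.28,-0.08,0,0,0,0,0.5,0,0,0,0.6,0,0,0,0.5,0,0,0,0.1,0]'
python3 -m pendant '[0,0.12,0,0,0,0.12,0,0,0,0.12,0,0,0,0.12,0,0,0,0,0,0]'
python3 go.py -.118 .017 .124 -7.65 s
```

```text
clock: 31.25
position: [0.4786, 0.1733, 0.1211]
ee_rot: [0.998, -0.069, -0.003, 0.0]
force: [-0.8, -0.2, -0.7]
finger_gap: 0.0006
grip_force: 0.0
clock: 31.75
position: [0.4786, 0.1492, 0.1251]
ee_rot: [0.998, -0.069, 0.001, -0.0]
force: [1.0, 2.2, 0.7]
finger_gap: 0.0007
grip_force: 0.9
t 31.75 pos [0.4786 0.1492 0.1251] head -7.92 tilt -1.0 F [1.  2.2 0.7] gap 0.0007 grip 0.9 q [0.08 0.28 1.81 0.   1.05 1.79]
target [ 0.4753  0.1306  0.124  -7.65  ] units now [-0.013  0.378  0.022] roll -0.05
```

```bash
python3 -m pendant '[0,0.09,0,0,0,0.09,0,0,0,0.09,0,0,0,0.09,0,0,0,0,0,0]'
python3 -m pendant '[0,0.04,0,0,0,0.04,0,0,0,0.02,0,0,0,0.02,0,0,0,0,0,0]'
python3 go.py -.118 .013 .124 -7.65 s
```

```text
clock: 32.25
position: [0.4758, 0.1316, 0.1244]
ee_rot: [0.998, -0.069, 0.001, -0.0]
force: [2.1, 3.3, 2.9]
finger_gap: 0.0004
grip_force: 2.3
clock: 32.75
position: [0.4752, 0.126, 0.1244]
ee_rot: [0.998, -0.069, 0.001, -0.0]
force: [3.6, 2.9, 3.1]
finger_gap: 0.0008
grip_force: 2.8
t 32.75 pos [0.4752 0.126  0.1244] head -7.86 tilt -1.0 F [3.6 2.9 3.1] gap 0.0008 grip 2.8 q [0.03 0.26 1.83 0.   1.05 1.74]
target [ 0.4748  0.1266  0.124  -7.65  ] units now [-0.009 -0.011  0.008] roll -0.04
```

```bash
python3 -m pendant '[0,0.04,0,0,0,0.04,0,0,0,0,0,0,0,0,0,0,0,0,0,0]'
python3 -m pendant '[0,0.04,0,0,0,0.02,0,0,0,0,0,0,0,0,0,0,0,0,0,0]'
python3 go.py -.118 .006 .124 -7.65 s
```

```text
clock: 33.25
position: [0.475, 0.1247, 0.1245]
ee_rot: [0.998, -0.069, 0.001, -0.003]
force: [5.2, 14.2, 2.5]
finger_gap: 0.0004
grip_force: 7.4
clock: 33.75
position: [0.4749, 0.124, 0.1246]
ee_rot: [0.998, -0.069, 0.002, -0.005]
force: [6.9, 24.1, 1.6]
finger_gap: 0.0007
grip_force: 11.2
t 33.75 pos [0.4749 0.124  0.1246] head -7.96 tilt -0.9999 F [ 6.9 24.1  1.6] gap 0.0007 grip 11.2 q [0.02 0.26 1.84 0.01 1.04 1.73]
target [ 0.4738  0.1197  0.124  -7.65  ] units now [-0.008  0.089  0.011] roll -0.05
```

The force spike shows the stop. Hold about a second and check the bar angle.

```bash
cat > knob.py <<'E'
from h import *
R=np.radians(-7.65);R=np.array([[np.cos(R),-np.sin(R)],[np.sin(R),np.cos(R)]])
for n in("scene","top"):
    p,d=imaging.capture(n);X=cloud(n,d);B=np.dstack([(X[...,:2]-[.590,.098])@R,X[...,2]])
    h=(B[...,2]-.0779)*.891-(B[...,0]+.1267)*.454;u=(B[...,2]-.0779)*.454+(B[...,0]+.1267)*.891
    m=(h>.035)&(h<.046)&(abs(u)<.035)&(abs(B[...,1])<.035)&(p.max(-1)<90);P=np.c_[u[m],B[m][:,1]]
    if m.sum()>20:
        r=cv2.minAreaRect(P.astype(np.float32));v=np.linalg.svd(P-P.mean(0))[2][0];print(n,m.sum(),r,"bar tilt to +y",np.arctan(v[1]/v[0]).round(3))
E
python3 -m pendant '[0,0,0,0,0,0,0,0,0,0,0,0,0,0,0,0,0,0,0,0]'
python3 knob.py
```

```text
clock: 34.25
position: [0.4749, 0.124, 0.1246]
ee_rot: [0.998, -0.069, 0.002, -0.005]
force: [6.1, 23.8, 1.9]
finger_gap: 0.0006
grip_force: 11.2
```

Run:
```python
from h import *
o=np.zeros((420,800,3),np.uint8)
p,d=imaging.capture("wrist");o[:,:]=0;o[:420,:420]=p[:,70:490]
p,d=imaging.capture("scene");o[:360,425:785]=cv2.resize(p[130:220,220:310],None,fx=4,fy=4)
cv2.imwrite("pics/k.png",o[:,:,::-1])
```

```text
(no output)
```

View pics/k.png

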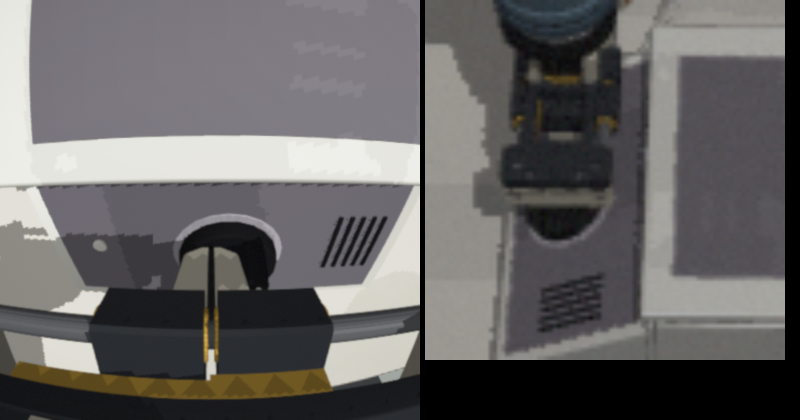

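The wrist view shows the shut fingers at (215,260) with the bar swung to their right, bar end about (262,275); the lid stays shut. The finger face at y≈−7.5 mm fits only the 1.1 rad stop. It has been held for over 1 s, so I release to the left, lift off and check.

```bash
python3 -m pendant '[0,-0.2,0,0,0,-0.3,0,0,0,-0.4,0,0,0,-0.4,0,0,0,-0.2,0,0]'
python3 -m pendant '[0,0,-0.5,0,0,0,-0.8,0,0,0,-0.8,0,0,0,-0.8,0,0,0,-0.3,0]'
python3 -m pendant '[0,-0.7,0,0,0,-0.7,0,0,0,-0.7,0,0,0,-0.3,0,0,0,0,0,0]'
python3 knob.py; python3 lid.py
```

```text
clock: 34.95
position: [0.4823, 0.1938, 0.1231]
ee_rot: [0.998, -0.068, -0.001, 0.001]
force: [-0.3, 0.3, -0.7]
finger_gap: 0.0009
grip_force: 0.0
clock: 35.45
position: [0.4843, 0.1928, 0.2877]
ee_rot: [0.998, -0.069, 0.002, 0.0]
force: [0.6, 0.3, 0.2]
finger_gap: 0.0002
grip_force: 0.0
clock: 35.95
position: [0.4994, 0.3129, 0.2829]
ee_rot: [0.998, -0.067, -0.001, 0.001]
force: [0.2, -0.5, 0.8]
finger_gap: 0.0003
grip_force: 0.0
scene 102 ((0.0007512345910072327, -0.0004960298538208008), (0.05914957448840141, 0.017530808225274086), 31.40174674987793) bar tilt to +y 0.563
top 110 ((0.0014871228486299515, -0.0005622431635856628), (0.05955858528614044, 0.01463436707854271), 31.259845733642578) bar tilt to +y 0.546
lid pts 512 angle [-0.03   0.     0.033]
```

```bash
python3 -m pendant '[0,0,0,0,0,0,0,0,0,0,0,0,0,0,0,0,0,0,0,0]'
python3 -c "
from bench import close_job
print(close_job())"
```

```text
clock: 36.6
position: [0.5, 0.3119, 0.2841]
ee_rot: [0.998, -0.069, 0.0, 0.0]
force: [-0.6, 0.4, -0.0]
finger_gap: 0.0006
grip_force: 0.0
the job is handed in; nothing more can be done
None
```

I handed the job in at 36.6 s: the jar and shaker stood upright in the box before I shut the lid, the lid is shut, and the knob was held at its stop for over a second and is back home; no verdict came back.

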